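# Fit the pot carrier to the splined mixer shaft, load it and switch on

## Task

Get the bench mixer running with the dark sample pot: slide the blue pot carrier fully home on the mixer's splined shaft, turning it so that its slots line up with the shaft's four teeth, then stand the pot with the dark red contents upright in the carrier's well, and last of all flip the mixer's toggle switch over to the on side (away from the robot). Leave the other things on the bench where they are.

Things in the scene. Friction and masses are not known exactly. Their poses are not given: they have to be found in the camera images.
- mixer: the mixer's drive unit: white box with a grey top, 130 (its x) x 250 (its y) x 70 mm high, fixed; origin at the centre of its underside. The shaft stands 65 mm along its -y; the toggle switch is on its top, 88 mm along its +y and 25 mm along its -x. Its x axis points away from the robot within about 10 degrees
- shaft: upright steel splined shaft on the mixer, fixed (does not turn); origin on its axis at the mixer's top. Core 20 mm across with four straight teeth along its own +x, -x, +y, -y, each 6 mm wide, 30 mm from tip to tip, from 12 to 33.5 mm above the origin (3.6 mm wide from there to 35.4 mm); then a tapered round nose 19 mm across, tip at 47 mm
- shaft_seat (a point): centre of the upper face of the round shoulder (48 mm across) at the foot of the shaft's teeth, 12 mm above the mixer's top, where the carrier's underside comes to rest; axes as the shaft's
- carrier: blue pot carrier, loose, about 0.3 kg: flat bar 180 (its x) x 60 (its y) x 6 mm with round ends; at its middle a square collar 44 x 44 mm, sides along its x and y, rising to 62 mm above the underside, best gripped on its +y and -y faces. Origin on the bore axis at the underside. Pot well on the bar at +x; steel counterweight at -x, 44 mm across, top 22 mm above the underside
- carrier_well (a point): centre of the floor of the pot well, 60 mm from the bore axis along the carrier's +x, 6 mm above its underside, axes as the carrier's; a round rim 49 mm inside, 56 mm outside, 14 mm high. From a standing pot's cap to the collar is only 14 mm, so hold the pot with the fingers along the carrier's y, not its x
- carrier_top (a point): centre of the collar's open top, 62 mm above the underside. Right through runs a 23 mm bore with four slots along the carrier's +x, -x, +y, -y, 9 mm wide, 33 mm across slot ends. It fits the shaft in any of four turns 90 degrees apart, with about 1.5 mm play; more than about 6 degrees out it rests on top of the teeth
- pot_dark: the sample pot with dark red-brown contents (the only dark one), loose, with a yellow cap: 61 mm high, the cap 48 mm across from about 45 to 61 mm, the body 40 mm; origin at the centre of its underside, z up. It stands in a row with three pale ones, about 85 mm apart along y
- pot_pale1: bystander: sample pot with pale contents and a yellow cap, same size and origin
- pot_pale2: bystander: sample pot with pale contents and a yellow cap, same size and origin
- pot_pale3: bystander: sample pot with pale contents and a yellow cap, same size and origin
- timer: bystander: small white timer lying on the bench, 62 x 68 x 18 mm, origin at the centre of its underside
- notebook: bystander: purple notebook, 150 x 109 x 13 mm, origin at the centre of its underside
- toggle (a joint): angle of the toggle switch's steel bat: 0 = off, leaning 0.45 rad toward the mixer's -x (toward the robot); 0.9 = on, leaning as far to +x. It snaps over by itself once past the middle (0.45); pushing the tip over takes about 1 to 2 N
- toggle_pivot (a point): pivot of the toggle bat, 6 mm above the mixer's top, axes as the mixer's; the bat swings in the mixer's x-z plane
- toggle_tip (a point): centre of the 10 mm ball at the end of the toggle bat, 30 mm from the pivot; it moves with the bat
Not all that is in view belongs to the job. What is shaped like the pot_dark but purple is not meant.

How it is judged:
By the outcome, as a careful person would: the job done as asked, in the order asked, and still so for the second after the job is handed in, with the robot touching nothing.
It also fails if it takes over 67 s, if anything falls off the work surface, if the arm or the gripper's body presses on something with over 40 N, if the wrist force passes 120 N, or if a joint passes its speed limit or range.

## Robot

A 6-joint arm with a two-finger parallel gripper is mounted at the origin on a cart in front of the work surface, level with it; the furniture and walls round the work are solid. World frame = base frame: x ahead of the robot, y to its left, z up, the work surface at z = 0. Lengths are in m, angles in rad, forces in N, time in s.
With the tool pointing down it reaches from about 0.275 to 0.975 m from the base axis. Payload 8.4 kg.
Tool frame: the origin (TCP) lies at the very end of the fingers, on their centre line; the grasp point (between the pads) lies 19 mm behind it; z points along the fingers, y is the line along which they close (so a half turn about z gives the same grasp; the last joint's range is limited). The gripper opens to 92 mm and grips with 3 to 60 N. Pads are 20 mm wide; open, the fingers measure 128 mm over their backs; the gripper's body (75 mm by 189 mm) begins 69 mm behind the grasp point.
Start: joints at [1.215, 0.353, 1.633, -0, 1.155, -0.002], TCP at [0.217, 0.586, 0.215] pointing down, gripper open.
Joint ranges: [-2.63, 2.63], [-0.92, 2.1], [0.06, 2.66], [-1.3, 4.44], [0, 2.69], [-3.02, 3.02]. Speed limits (rad/s): [2.22, 2.22, 2.79, 3.14, 3.14, 3.14].

## Interface

Orientations are given as a unit quaternion [w, x, y, z].
In Python, from cell import manip gives the robot as it stands. The module is installed in compiled form; this text tells all that it offers.
- The arm moves only by the tool send_rows, never from a script. Its argument "targets" is a list of rows, each an object of numbers: "rx", "ry", "rz": the turn, a rotation vector about the world's x, y, z in degrees; "tx", "ty", "tz": the shift along the world's x, y, z in m; "gripper": the gripper's target within -1 to 1 (shut at 1, half-way at 0, fully open at -1). A call has exactly 5 rows; each row shifts and turns the commanded pose from where the row before left it; what a row does not reach is not made up. A row lasts 1/8 s, in which the tool goes at most 62.5 mm and 10.7 degrees, less where a joint would pass 70% of its speed; a pose out of reach is approached as far as the arm can. A call with a gripper value outside its range is refused whole. The fingers move at their own pace and stop on an object; the grip force is fixed at half the most. Time passes only in rows, so rows that do not move let the fingers close, or fill a call up. It gives the time, the measured TCP pose, the force, the opening and the grip force at its end, in the units of the state.
- manip.get_obs(): the state, without advancing time (a new reading comes with each control period).
- manip.grab_frame(name): name is "scene" or "side" or "wrist"; returns the picture (400x640x3 uint8, red, green, blue); there is no depth.
- manip.get_calibration(name): a dict with "fx", "fy", "cx", "cy" (pixels), "R" (3x3) and "t" (3): a world point X has camera coordinates R X + t. Camera axes: x right, y down, z forward; pixel columns grow to the right and rows downward; lengths in m; the calibration is good to about 2 mm. The wrist camera is an equidistant fisheye: a pixel r from the principal point sees the ray r / f radians off the axis. A picture is of the moment at which its call begins: read the wrist's pose just before it. get_calibration takes no time and is no camera call; for the wrist camera it gives the pose at the moment of the call.
- manip.finish_job(): hands the job in; it is judged then, once.
The state is a dict: "time_s": time; "q": joint angles; "joint_vel": joint speeds; "joint_efforts": joint torques, N m; "tool_pos": TCP position; "tool_rot": TCP orientation; "force": force on the tool from outside, world axes, zero at the start; "ft_torque": the same for the moment, N m; "grip_width": finger opening in m; "finger_force": force on a finger pad.
Only numpy, scipy, OpenCV 4.12 (cv2) and the standard library are available. Lean on these libraries where they do the work, as an engineer would, in place of code of your own. Each camera call takes 0.05 s, during which the arm holds its last target. There are 200 camera calls.

## Working session

There is one attempt and no reset: what is moved stays moved. The work goes in short steps, Python scripts to look and compute and a tool call to move; the robot and the scene stay as the last step left them, time stands still between calls to the robot, and variables do not carry over. Pictures are saved under pics/ and viewed, at most 10 in all, crops included, and the job is handed in when it is done.

Besides the shell and the picture viewer there is one more tool, called by a JSON object that holds its "fn" and its "kwargs", one argument or row to a line. send_rows: Moves the arm, as the interface text tells. Its arguments: {"type":"object","properties":{"targets":{"type":"array"}},"required":["targets"]}

```bash
mkdir -p pics; cat > h.py <<'E'
import numpy as np,cv2
from cell import manip
def grab(n,f=None):
    c=manip.get_calibration(n); im=manip.grab_frame(n)
    if f: cv2.imwrite('pics/'+f,cv2.cvtColor(im,cv2.COLOR_RGB2BGR))
    return im,c
def ray(c,n,u,v):
    R=np.array(c['R']);t=np.array(c['t'])
    x=(u-c['cx'])/c['fx'];y=(v-c['cy'])/c['fy']
    if n=='wrist':
        r=np.hypot(x,y); d=np.array([x/r*np.sin(r),y/r*np.sin(r),np.cos(r)]) if r>1e-9 else np.array([0,0,1.])
    else: d=np.array([x,y,1.])
    return -R.T@t, R.T@d
def onz(c,n,u,v,z):
    o,d=ray(c,n,u,v); return o+d*(z-o[2])/d[2]
def proj(c,n,X):
    p=np.array(c['R'])@np.array(X)+np.array(c['t'])
    if n=='wrist':
        r=np.hypot(p[0],p[1]); a=np.arctan2(r,p[2]); p=np.array([p[0]/r*a,p[1]/r*a,1])
    return np.array([c['cx']+c['fx']*p[0]/p[2],c['cy']+c['fy']*p[1]/p[2]])
def two(c1,n1,p1,c2,n2,p2):
    o1,d1=ray(c1,n1,*p1);o2,d2=ray(c2,n2,*p2)
    s=np.linalg.lstsq(np.c_[d1,-d2],o2-o1,rcond=None)[0]
    a,b=o1+d1*s[0],o2+d2*s[1]; return (a+b)/2,np.linalg.norm(a-b)
E
python3 - <<'E'
from h import *
for n in ['scene','side','wrist']:
    im,c=grab(n,n+'0.png'); print(n,c['fx'],np.round(-np.array(c['R']).T@np.array(c['t']),3), np.round(c['R'],3).tolist())
print(manip.get_obs())
E
```

```text
scene 449.774337766759 [-0.277 -0.537  0.784] [[0.566, -0.824, -0.014], [-0.467, -0.307, -0.829], [0.679, 0.476, -0.559]]
side 518.689933807051 [0.14  1.269 0.93 ] [[-0.944, -0.329, -0.006], [-0.172, 0.509, -0.843], [0.281, -0.795, -0.537]]
wrist 309.70691628693146 [0.154 0.608 0.384] [[0.346, 0.938, -0.002], [0.912, -0.335, 0.237], [0.222, -0.084, -0.971]]
{'time_s': 0.15, 'q': array([ 1.21455203e+00,  3.53495477e-01,  1.63392417e+00, -3.20674327e-06,
        1.15520548e+00, -2.36800257e-03]), 'joint_vel': array([ 0.00152907, -0.00362298, -0.00020308, -0.00045421, -0.00143868,
       -0.00088809]), 'joint_efforts': array([-1.25549952e-03, -5.94202387e+01, -3.34469354e+01,  6.96727051e-02,
        2.04518717e-02, -9.93704498e-05]), 'tool_pos': array([0.21644184, 0.58594157, 0.21404889]), 'tool_rot': array([-9.06258384e-05,  1.76015691e-01,  9.84387226e-01, -5.08219973e-04]), 'force': array([ 0.35858639, -0.70010479,  0.92538702]), 'ft_torque': array([-0.00955928, -0.01606193, -0.0648776 ]), 'finger_force': 0.0, 'grip_width': 0.09193689133253939}
```

View pics/scene0.png

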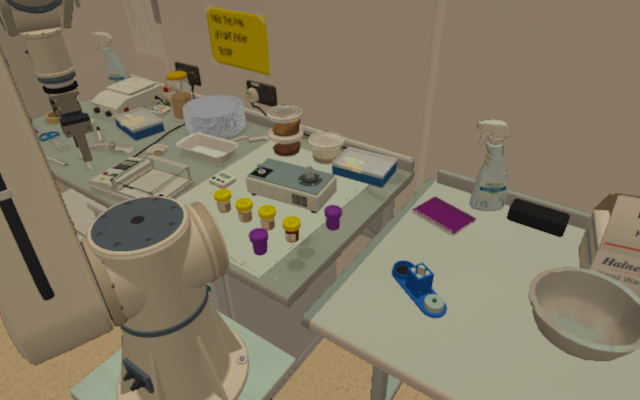

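View pics/side0.png

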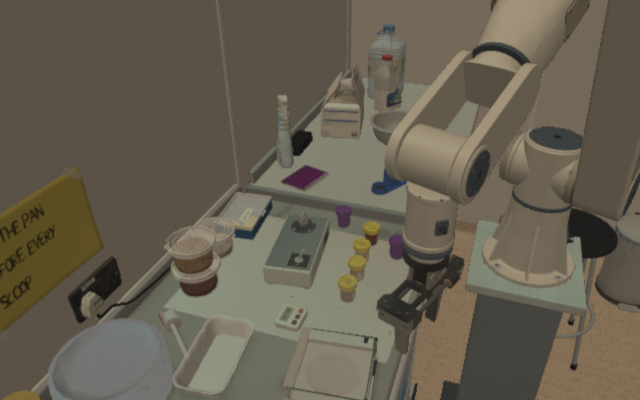

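The scene view shows the mixer at about (290,183), the dark pot at (291,230) at the end of the row, purple look-alikes at (333,217) and (260,242), and the carrier at (419,285). The side view shows the mixer at (300,248) and the dark pot at (371,233).

```bash
python3 - <<'E'
from h import *
a=cv2.imread('pics/scene0.png');b=cv2.imread('pics/side0.png')
A=cv2.resize(a[150:250,200:350],None,fx=2.65,fy=2.65,interpolation=3)
B=cv2.resize(a[250:325,380:455],None,fx=4,fy=4,interpolation=3)
C=cv2.resize(b[195:295,255:405],None,fx=2.65,fy=2.65,interpolation=3)
W=np.zeros((570,800,3),np.uint8);W[:265,:397]=A[:265,:397];W[:300,400:700]=B;W[300:565,:397]=C[:265,:397]
cv2.imwrite('pics/c1.png',W)
cs=manip.get_calibration('scene')
hsv=cv2.cvtColor(a,cv2.COLOR_BGR2HSV)
m=cv2.inRange(hsv,(100,150,60),(125,255,255))
n,l,s,ce=cv2.connectedComponentsWithStats(m)
for i in range(1,n):
    if s[i,4]>60: print(s[i],ce[i])
print('collar',onz(cs,'scene',419,270,.062),'cw',onz(cs,'scene',434,303,.022),'well',onz(cs,'scene',403,269,.02))
print('dark cap',onz(cs,'scene',291,223,.061),'shaft',onz(cs,'scene',310,172,.117),'tog',onz(cs,'scene',264,172,.1))
E
```

```text
[116 122  48  17 244] [143.47540984 131.21721311]
[384 164  12  19  63] [389.42857143 173.20634921]
[333 167  49  20 332] [357.5        176.43072289]
[ 392  261   54   56 1022] [416.01174168 285.72700587]
collar [ 0.45405233 -0.27942556  0.062     ] cw [ 0.4175924  -0.33653755  0.022     ] well [ 0.47843733 -0.23092627  0.02      ]
dark cap [0.43107696 0.07231176 0.061     ] shaft [0.59149429 0.1257426  0.117     ] tog [0.54002575 0.25535047 0.1       ]
```

View pics/c1.png

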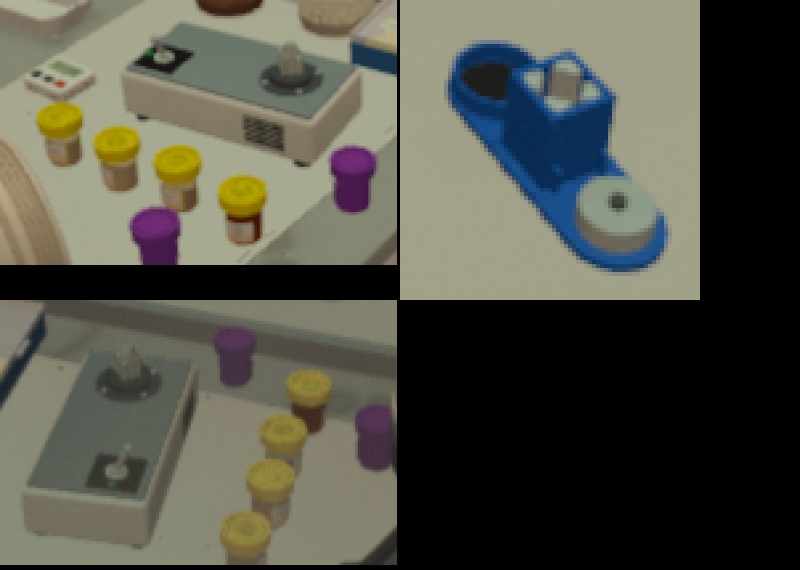

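The crops show the shaft near (310,172), the toggle near (262,170) and the carrier with its well up-left and its counterweight down-right (yaw about 60°). I'll stop above the pots and mixer to look from near.

{"fn": "send_rows", "kwargs": {
  "targets": [
    {"tx": 0.028,"ty": -0.044,"tz": 0.01,"rz": -5.3},
    {"tx": 0.028,"ty": -0.044,"tz": 0.01,"rz": -5.3},
    {"tx": 0.028,"ty": -0.044,"tz": 0.01,"rz": -5.3},
    {"tx": 0.028,"ty": -0.044,"tz": 0.01,"rz": -5.3},
    {"tx": 0.028,"ty": -0.044,"tz": 0.01,"rz": -5.3}
  ]
}}

```text
invalid input
```

{"fn": "send_rows", "kwargs": {
  "targets": [
    {"tx": 0.028,"ty": -0.044,"tz": 0.01,"rz": -5.3},
    {"tx": 0.028,"ty": -0.044,"tz": 0.01,"rz": -5.3},
    {"tx": 0.028,"ty": -0.044,"tz": 0.01,"rz": -5.3},
    {"tx": 0.028,"ty": -0.044,"tz": 0.01,"rz": -5.3},
    {"tx": 0,"ty": 0,"tz": 0}
  ]
}}

```text
invalid input
```

```bash
python3 - <<'E'
from h import *
im,c=grab('wrist','w1.png'); np.savez('w1.npz',**{k:np.array(v) for k,v in c.items()})
o=manip.get_obs();print(o['tool_pos'],o['tool_rot'],o['time_s'])
for n in ['scene']: grab(n,n+'1.png')
E
```

```text
[0.21643553 0.58601252 0.21415581] [-6.50905918e-05  1.75978326e-01  9.84393954e-01 -4.09493654e-04] 0.2
```

View pics/w1.png

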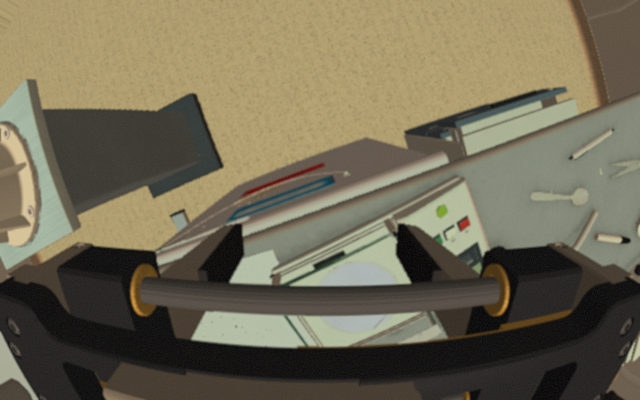

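Each row needs every field. The wrist view only showed the rack and table edge: it looks along tool +x.

{"fn": "send_rows", "kwargs": {
  "targets": [
    {"rx": 0,"ry": 0,"rz": -6,"tx": 0.028,"ty": -0.055,"tz": 0.009,"gripper": -1},
    {"rx": 0,"ry": 0,"rz": -6,"tx": 0.028,"ty": -0.055,"tz": 0.009,"gripper": -1},
    {"rx": 0,"ry": 0,"rz": -6,"tx": 0.028,"ty": -0.055,"tz": 0.009,"gripper": -1},
    {"rx": 0,"ry": 0,"rz": -6,"tx": 0.028,"ty": -0.055,"tz": 0.009,"gripper": -1},
    {"rx": 0,"ry": 0,"rz": -6,"tx": 0.028,"ty": -0.055,"tz": 0.009,"gripper": -1}
  ]
}}

```text
time_s: 0.88
tool_pos: [0.3571, 0.3096, 0.26]
tool_rot: [0.0, 0.426, 0.905, 0.0]
force: [0.2, 0.1, 0.3]
grip_width: 0.0916
finger_force: 0.0
```

{"fn": "send_rows", "kwargs": {
  "targets": [
    {"rx": 0,"ry": 0,"rz": -6,"tx": 0.028,"ty": -0.055,"tz": 0.009,"gripper": -1},
    {"rx": 0,"ry": 0,"rz": -6,"tx": 0.028,"ty": -0.055,"tz": 0.009,"gripper": -1},
    {"rx": 0,"ry": 0,"rz": -6,"tx": 0.028,"ty": -0.055,"tz": 0.009,"gripper": -1},
    {"rx": 0,"ry": 0,"rz": -6,"tx": 0.028,"ty": -0.055,"tz": 0.009,"gripper": -1},
    {"rx": 0,"ry": 0,"rz": -6,"tx": 0.028,"ty": -0.055,"tz": 0.009,"gripper": -1}
  ]
}}

```text
time_s: 1.5
tool_pos: [0.4972, 0.0343, 0.3051]
tool_rot: [0.0, 0.646, 0.763, 0.0]
force: [0.2, 0.6, -0.3]
grip_width: 0.092
finger_force: 0.0
```

{"fn": "send_rows", "kwargs": {
  "targets": [
    {"rx": 0,"ry": 0,"rz": 0,"tx": 0,"ty": 0,"tz": 0,"gripper": -1},
    {"rx": 0,"ry": 0,"rz": 0,"tx": 0,"ty": 0,"tz": 0,"gripper": -1},
    {"rx": 0,"ry": 0,"rz": 0,"tx": 0,"ty": 0,"tz": 0,"gripper": -1},
    {"rx": 0,"ry": 0,"rz": 0,"tx": 0,"ty": 0,"tz": 0,"gripper": -1},
    {"rx": 0,"ry": 0,"rz": 0,"tx": 0,"ty": 0,"tz": 0,"gripper": -1}
  ]
}}

```text
time_s: 2.12
tool_pos: [0.4963, 0.0371, 0.3046]
tool_rot: [-0.0, 0.644, 0.765, -0.0]
force: [-0.3, -0.0, -0.4]
grip_width: 0.0921
finger_force: 0.0
```

```bash
python3 - <<'E'
from h import *
im,c=grab('wrist','w2.png'); np.savez('w2.npz',**{k:np.array(v) for k,v in c.items()})
o=manip.get_obs();print(o['tool_pos'],o['tool_rot'],o['time_s'])
E
```

```text
[0.49637244 0.036926   0.30458019] [-1.71988537e-06  6.44112112e-01  7.64931099e-01 -5.91707044e-07] 2.175
```

View pics/w2.png

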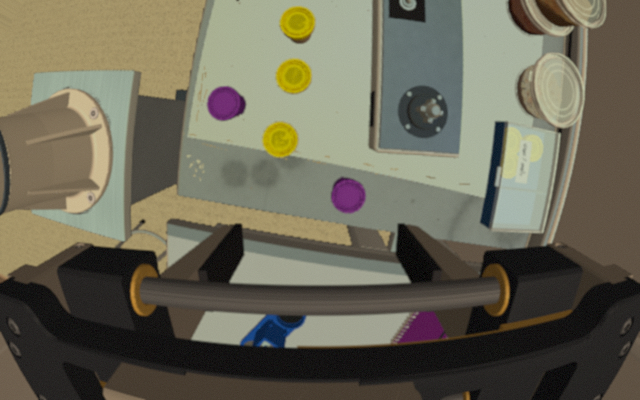

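The wrist view shows the dark pot's cap at (280,140) (row end nearest the table edge), the shaft at (430,110), the toggle at (407,3), and the carrier's well behind the gripper at (285,325).

{"fn": "send_rows", "kwargs": {
  "targets": [
    {"rx": 0,"ry": 0,"rz": 0,"tx": 0.036,"ty": 0.008,"tz": -0.045,"gripper": -1},
    {"rx": 0,"ry": 0,"rz": 0,"tx": 0.036,"ty": 0.008,"tz": -0.045,"gripper": -1},
    {"rx": 0,"ry": 0,"rz": 0,"tx": 0.036,"ty": 0.008,"tz": -0.045,"gripper": -1},
    {"rx": 0,"ry": 0,"rz": 0,"tx": 0,"ty": 0,"tz": 0,"gripper": -1},
    {"rx": 0,"ry": 0,"rz": 0,"tx": 0,"ty": 0,"tz": 0,"gripper": -1}
  ]
}}

```text
time_s: 2.8
tool_pos: [0.6042, 0.0604, 0.17]
tool_rot: [-0.0, 0.644, 0.765, -0.0]
force: [0.2, 0.1, 0.0]
grip_width: 0.0921
finger_force: 0.0
```

```bash
python3 - <<'E'
from h import *
im,c=grab('wrist','w3.png'); np.savez('w3.npz',**{k:np.array(v) for k,v in c.items()})
o=manip.get_obs();print(o['tool_pos'],o['tool_rot'],o['time_s'])
u,v=proj(c,'wrist',[.592,.126,.1]).astype(int);print(u,v)
A=im[max(v-55,0):v+55,u-70:u+70]
A=cv2.resize(A,None,fx=4,fy=4,interpolation=3)
cv2.imwrite('pics/c3.png',A[:,:,::-1])
cw=dict(np.load('w2.npz'));cs=manip.get_calibration('scene')
b=cv2.imread('pics/w2.png');hsv=cv2.cvtColor(b,cv2.COLOR_BGR2HSV)
def blobs(m,mn=100):
    n,l,s,ce=cv2.connectedComponentsWithStats(m)
    return [(s[i].tolist(),np.round(ce[i],1)) for i in range(1,n) if s[i,4]>mn]
for s,p in blobs(cv2.inRange(hsv,(22,150,120),(35,255,255))): print(s,p,onz(cw,'wrist',*p,.061).round(4))
E
```

```text
[0.60450003 0.06034955 0.17094862] [4.42097365e-04 6.44525487e-01 7.64582574e-01 4.33830269e-04] 2.85
318 122
[280, 7, 35, 32, 892] [297.2  22.3] [0.4315 0.2362 0.061 ]
[276, 59, 35, 34, 949] [293.3  75.6] [0.4398 0.1607 0.061 ]
[263, 122, 35, 35, 965] [279.8 139.2] [0.4363 0.0733 0.061 ]
```

View pics/c3.png

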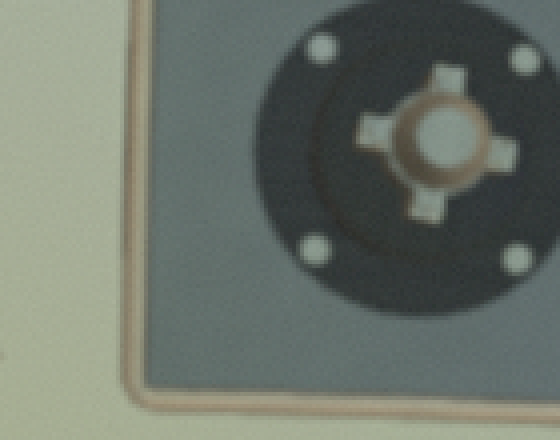

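The shaft crop shows the four teeth at crop pixels (450,78), (427,207), (373,131), (503,155), turned about 10° in the image relative to the mixer's edges, so the shaft has its own yaw.

```bash
python3 - <<'E'
from h import *
c=dict(np.load('w3.npz'));f=lambda x,y,z:onz(c,'wrist',248+x/4,67+y/4,z)
T,B,L,R=[f(*p,.1054) for p in [(450,78),(427,207),(373,131),(503,155)]]
print('shaft',(T+B+L+R)/4, 'sizes',np.linalg.norm(T-B),np.linalg.norm(L-R))
an=lambda d:np.degrees(np.arctan2(d[1],d[0]))
print('teeth ang',an(T-B),an(R-L))
S=[f(*p,.073) for p in [(322,47),(525,59),(315,249),(517,257)]]
print('screws ctr',sum(S)/4,an(S[0]-S[2]),an(S[1]-S[3]),an(S[1]-S[0]),an(S[3]-S[2]))
print('edge L',an(f(148,20,.07)-f(148,370,.07)),'edge B',an(f(540,403,.07)-f(160,390,.07)))
# toggle in w2
c2=dict(np.load('w2.npz'));print('tog',onz(c2,'wrist',407,3,.1))
cs=manip.get_calibration('scene')
a=cv2.imread('pics/scene0.png')
print('cup/pot heights? dark cap scene',onz(cs,'scene',291,224,.061))
E
```

```text
shaft [0.61837988 0.14606512 0.1054    ] sizes 0.02517399233920911 0.02500232133451813
teeth ang 90.0419335754083 0.6719678024533993
screws ctr [0.61851914 0.1463744  0.073     ] 97.90605969948143 97.90760882683402 7.964568981571166 8.421993046869694
edge L 99.42235579861642 edge B 8.037767526149604
tog [0.56596753 0.27995266 0.1       ]
cup/pot heights? dark cap scene [0.42774359 0.06969094 0.061     ]
```

{"fn": "send_rows", "kwargs": {
  "targets": [
    {"rx": 0,"ry": 0,"rz": -5,"tx": -0.023,"ty": -0.05,"tz": 0.01,"gripper": -1},
    {"rx": 0,"ry": 0,"rz": -5,"tx": -0.023,"ty": -0.05,"tz": 0,"gripper": -1},
    {"rx": 0,"ry": 0,"rz": -5,"tx": -0.023,"ty": -0.05,"tz": 0,"gripper": -1},
    {"rx": 0,"ry": 0,"rz": -5,"tx": -0.023,"ty": -0.05,"tz": 0,"gripper": -1},
    {"rx": 0,"ry": 0,"rz": -5,"tx": -0.023,"ty": -0.05,"tz": 0,"gripper": -1}
  ]
}}

```text
time_s: 3.48
tool_pos: [0.4889, -0.1914, 0.1821]
tool_rot: [0.002, 0.796, 0.606, 0.001]
force: [0.4, -0.5, 1.2]
grip_width: 0.0916
finger_force: 0.0
```

{"fn": "send_rows", "kwargs": {
  "targets": [
    {"rx": 0,"ry": 0,"rz": -5,"tx": -0.023,"ty": -0.05,"tz": 0,"gripper": -1},
    {"rx": 0,"ry": 0,"rz": -5,"tx": -0.023,"ty": -0.05,"tz": 0,"gripper": -1},
    {"rx": 0,"ry": 0,"rz": -5,"tx": -0.023,"ty": -0.05,"tz": 0,"gripper": -1},
    {"rx": 0,"ry": 0,"rz": 0,"tx": 0,"ty": 0,"tz": 0,"gripper": -1},
    {"rx": 0,"ry": 0,"rz": 0,"tx": 0,"ty": 0,"tz": 0,"gripper": -1}
  ]
}}

```text
time_s: 4.1
tool_pos: [0.4206, -0.3395, 0.181]
tool_rot: [0.001, 0.867, 0.498, 0.001]
force: [-0.0, 0.3, -0.2]
grip_width: 0.0919
finger_force: 0.0
```

```bash
python3 - <<'E'
from h import *
im,c=grab('wrist','w4.png'); np.savez('w4.npz',**{k:np.array(v) for k,v in c.items()})
o=manip.get_obs();print(o['tool_pos'],o['tool_rot'],o['time_s'])
A=cv2.resize(im[0:250,140:500],None,fx=2,fy=2,interpolation=3)
cv2.imwrite('pics/c4.png',A[:,:,::-1])
E
```

```text
[ 0.42089084 -0.33892142  0.18072222] [6.45755448e-04 8.66977473e-01 4.98346698e-01 4.60817752e-04] 4.15
```

View pics/c4.png

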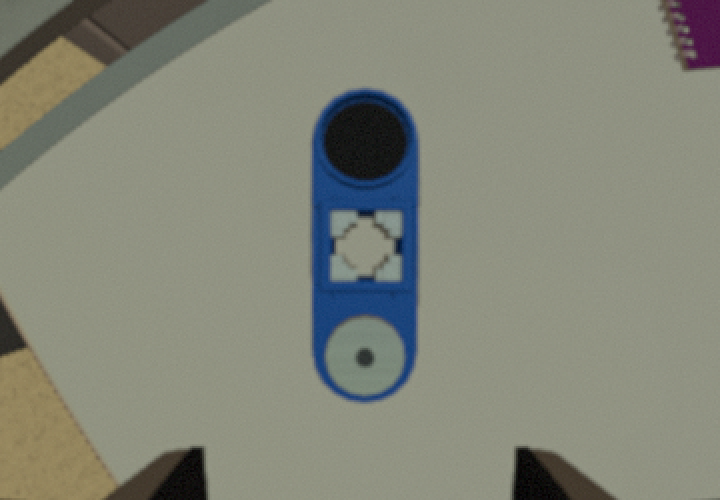

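The carrier is upright in the crop: collar top centred at (366,246), counterweight at (365,357), well at (365,141).

```bash
python3 - <<'E'
from h import *
c=dict(np.load('w4.npz'));f=lambda x,y,z:onz(c,'wrist',140+x/2,y/2,z)
an=lambda d:np.degrees(np.arctan2(d[1],d[0]))
C=f(366,246,.062);W=f(365,141,.008);K=f(365,357,.022)
print(C,W,K,an(W-K),np.linalg.norm(W-K),(W+K)/2)
p=[f(*q,.062) for q in [(330,210),(403,210),(403,282),(330,282)]]
print(np.linalg.norm(p[0]-p[1]),np.linalg.norm(p[1]-p[2]),an(p[0]-p[3]),an(p[1]-p[2]),an(p[1]-p[0])+90)
# bar side edges at z=.006
e=[f(*q,.006) for q in [(313,165),(313,345),(417,165),(415,345)]]
print(an(e[0]-e[1]),an(e[2]-e[3]))
o=manip.get_obs();q=o['tool_rot'];print('tool y ang',np.degrees(np.arctan2(q[2]**2-q[1]**2,2*q[1]*q[2])))
E
```

```text
[ 0.45802638 -0.28401572  0.062     ] [ 0.48801618 -0.23303518  0.008     ] [ 0.42831891 -0.3352975   0.022     ] 59.72506879313356 0.11923651549078192 [ 0.45816755 -0.28416634  0.015     ]
0.03365867949045657 0.03369824992695258 59.57274477083176 60.07619507288736 59.927739273703516
59.4139368050162 59.58318667707834
tool y ang -30.218622158972114
```

{"fn": "send_rows", "kwargs": {
  "targets": [
    {"rx": 0,"ry": 0,"rz": 0,"tx": 0.019,"ty": 0.028,"tz": 0,"gripper": -1},
    {"rx": 0,"ry": 0,"rz": 0,"tx": 0.018,"ty": 0.027,"tz": -0.02,"gripper": -1},
    {"rx": 0,"ry": 0,"rz": 0,"tx": 0,"ty": 0,"tz": -0.05,"gripper": -1},
    {"rx": 0,"ry": 0,"rz": 0,"tx": 0,"ty": 0,"tz": -0.05,"gripper": -1},
    {"rx": 0,"ry": 0,"rz": 0,"tx": 0,"ty": 0,"tz": -0.031,"gripper": -1}
  ]
}}

```text
time_s: 4.78
tool_pos: [0.4575, -0.2824, 0.027]
tool_rot: [-0.001, 0.866, 0.499, -0.0]
force: [-0.9, -1.1, 0.7]
grip_width: 0.0919
finger_force: 0.0
```

{"fn": "send_rows", "kwargs": {
  "targets": [
    {"rx": 0,"ry": 0,"rz": 0,"tx": 0,"ty": 0,"tz": 0,"gripper": 1},
    {"rx": 0,"ry": 0,"rz": 0,"tx": 0,"ty": 0,"tz": 0,"gripper": 1},
    {"rx": 0,"ry": 0,"rz": 0,"tx": 0,"ty": 0,"tz": 0,"gripper": 1},
    {"rx": 0,"ry": 0,"rz": 0,"tx": 0,"ty": 0,"tz": 0,"gripper": 1},
    {"rx": 0,"ry": 0,"rz": 0,"tx": 0,"ty": 0,"tz": 0,"gripper": 1}
  ]
}}

```text
time_s: 5.4
tool_pos: [0.4575, -0.2848, 0.0292]
tool_rot: [0.0, 0.867, 0.498, 0.0]
force: [-2.8, 1.0, 1.7]
grip_width: 0.0443
finger_force: 1.1
```

{"fn": "send_rows", "kwargs": {
  "targets": [
    {"rx": 0,"ry": 0,"rz": 0,"tx": 0,"ty": 0,"tz": 0,"gripper": 1},
    {"rx": 0,"ry": 0,"rz": 0,"tx": 0,"ty": 0,"tz": 0,"gripper": 1},
    {"rx": 0,"ry": 0,"rz": 0,"tx": 0,"ty": 0,"tz": 0.05,"gripper": 1},
    {"rx": 0,"ry": 0,"rz": 0,"tx": 0,"ty": 0,"tz": 0.05,"gripper": 1},
    {"rx": 0,"ry": 0,"rz": 0,"tx": 0,"ty": 0,"tz": 0.05,"gripper": 1}
  ]
}}

```text
time_s: 6.02
tool_pos: [0.457, -0.2845, 0.1798]
tool_rot: [-0.0, 0.867, 0.498, -0.0]
force: [1.2, 0.0, -2.7]
grip_width: 0.0437
finger_force: 30.0
```

{"fn": "send_rows", "kwargs": {
  "targets": [
    {"rx": 0,"ry": 0,"rz": 9.3,"tx": 0.0124,"ty": 0.0331,"tz": 0.01,"gripper": 1},
    {"rx": 0,"ry": 0,"rz": 9.3,"tx": 0.0124,"ty": 0.0331,"tz": 0,"gripper": 1},
    {"rx": 0,"ry": 0,"rz": 9.3,"tx": 0.0124,"ty": 0.0331,"tz": 0,"gripper": 1},
    {"rx": 0,"ry": 0,"rz": 9.3,"tx": 0.0124,"ty": 0.0331,"tz": 0,"gripper": 1},
    {"rx": 0,"ry": 0,"rz": 9.3,"tx": 0.0124,"ty": 0.0331,"tz": 0,"gripper": 1}
  ]
}}

```text
time_s: 6.65
tool_pos: [0.5194, -0.1181, 0.1883]
tool_rot: [-0.0, 0.598, 0.801, -0.0]
force: [0.4, -0.4, -2.6]
grip_width: 0.0438
finger_force: 30.0
```

{"fn": "send_rows", "kwargs": {
  "targets": [
    {"rx": 0,"ry": 0,"rz": 9.3,"tx": 0.0124,"ty": 0.0331,"tz": 0,"gripper": 1},
    {"rx": 0,"ry": 0,"rz": 9.3,"tx": 0.0124,"ty": 0.0331,"tz": 0,"gripper": 1},
    {"rx": 0,"ry": 0,"rz": 9.3,"tx": 0.0124,"ty": 0.0331,"tz": 0,"gripper": 1},
    {"rx": 0,"ry": 0,"rz": 9.3,"tx": 0.0124,"ty": 0.0331,"tz": 0,"gripper": 1},
    {"rx": 0,"ry": 0,"rz": 9.3,"tx": 0.0124,"ty": 0.0331,"tz": 0,"gripper": 1}
  ]
}}

```text
time_s: 7.28
tool_pos: [0.5814, 0.0473, 0.1882]
tool_rot: [-0.0, 0.233, 0.972, -0.0]
force: [0.3, 0.1, -1.9]
grip_width: 0.0439
finger_force: 30.0
```

{"fn": "send_rows", "kwargs": {
  "targets": [
    {"rx": 0,"ry": 0,"rz": 9.3,"tx": 0.0124,"ty": 0.0331,"tz": 0,"gripper": 1},
    {"rx": 0,"ry": 0,"rz": 9.3,"tx": 0.0124,"ty": 0.0331,"tz": 0,"gripper": 1},
    {"rx": 0,"ry": 0,"rz": 9.1,"tx": 0.0124,"ty": 0.0331,"tz": 0,"gripper": 1},
    {"rx": 0,"ry": 0,"rz": 0,"tx": 0,"ty": 0,"tz": 0,"gripper": 1},
    {"rx": 0,"ry": 0,"rz": 0,"tx": 0,"ty": 0,"tz": 0,"gripper": 1}
  ]
}}

```text
time_s: 7.9
tool_pos: [0.6181, 0.145, 0.188]
tool_rot: [-0.001, -0.003, 1.0, -0.0]
force: [-0.2, -0.1, -1.8]
grip_width: 0.0439
finger_force: 30.0
```

```bash
python3 - <<'E'
from h import *
im,c=grab('wrist','w5.png'); a,_=grab('scene'); s,_=grab('side')
o=manip.get_obs();q=o['tool_rot'];print(o['tool_pos'],q,o['time_s'],'y ang',np.degrees(np.arctan2(q[2]**2-q[1]**2,2*q[1]*q[2])))
W=np.zeros((580,800,3),np.uint8)
W[:250,:400]=cv2.resize(im,(400,250));W[260:580,:400]=cv2.resize(a[120:220,240:365],(400,320),interpolation=3);W[260:580,400:]=cv2.resize(s[170:270,240:365],(400,320),interpolation=3)
cv2.imwrite('pics/c5.png',W[:,:,::-1])
E
```

```text
[0.61831307 0.14453015 0.18848243] [-2.76454741e-04 -2.75781868e-03  9.99996147e-01 -1.56995184e-04] 8.05 y ang 90.31602315831303
```

View pics/c5.png

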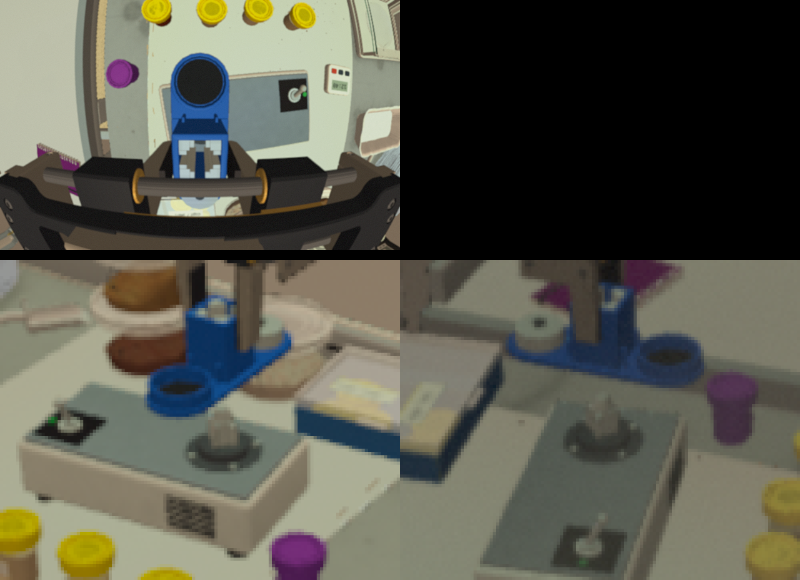

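The carrier hangs level above the shaft with its well toward the robot. In the wrist inset the four caps are at (157,12), (211,12), (259,10), (303,15) and the toggle is at (297,94).

{"fn": "send_rows", "kwargs": {
  "targets": [
    {"rx": 0,"ry": 0,"rz": 0,"tx": 0.001,"ty": 0.0015,"tz": -0.02,"gripper": 1},
    {"rx": 0,"ry": 0,"rz": 0,"tx": 0,"ty": 0,"tz": -0.02,"gripper": 1},
    {"rx": 0,"ry": 0,"rz": 0,"tx": 0,"ty": 0,"tz": -0.01,"gripper": 1},
    {"rx": 0,"ry": 0,"rz": 0,"tx": 0,"ty": 0,"tz": 0,"gripper": 1},
    {"rx": 0,"ry": 0,"rz": 0,"tx": 0,"ty": 0,"tz": 0,"gripper": 1}
  ]
}}

```text
time_s: 8.68
tool_pos: [0.6199, 0.1471, 0.1388]
tool_rot: [0.0, -0.004, 1.0, 0.0]
force: [-1.0, 0.3, -2.5]
grip_width: 0.0438
finger_force: 30.0
```

```bash
python3 - <<'E'
from h import *
b=cv2.imread('pics/w5.png');c=manip.get_calibration('wrist')
o=manip.get_obs();print(o['tool_pos'],o['force'],o['ft_torque'])
# shift calibration back to the w5 pose (pure translation)
d=np.array([.61831307,.14453015,.18848243])-o['tool_pos']
R=np.array(c['R']);c['t']=(np.array(c['t'])-R@d)
hsv=cv2.cvtColor(b,cv2.COLOR_BGR2HSV)
n,l,s,ce=cv2.connectedComponentsWithStats(cv2.inRange(hsv,(22,150,120),(35,255,255)))
for i in range(1,n):
    if s[i,4]>100: print(s[i],ce[i],onz(c,'wrist',*ce[i],.058).round(4))
cv2.imwrite('pics/tog.png',cv2.resize(b[110:190,420:560],None,fx=5,fy=5,interpolation=3))
print('pred tip',proj(c,'wrist',[.559,.292,.103]),'pivot',proj(c,'wrist',[.5716,.294,.076]))
E
```

```text
[0.61988686 0.14714798 0.13875951] [-1.02206192  0.34612001 -2.50546323] [ 0.01846259  0.03470154 -0.04766681]
[ 226    0   48   38 1505] [250.13089701  16.63322259] [0.4402 0.073  0.058 ]
[ 315    0   49   40 1578] [338.55449937  17.29024081] [0.4432 0.1603 0.058 ]
[ 391    0   46   36 1387] [413.43547224  15.83417448] [0.4352 0.2362 0.058 ]
[ 464    4   41   42 1304] [484.51457055  25.17791411] [0.4319 0.319  0.058 ]
pred tip [484.31062858 140.64379149] pivot [472.01968804 151.58420945]
```

View pics/tog.png

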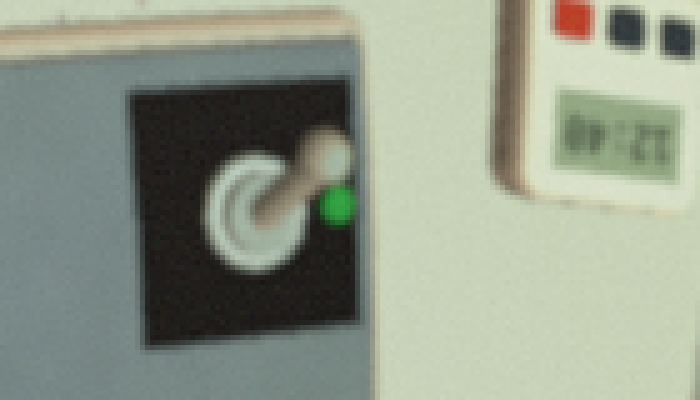

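The toggle tip is at crop (328,155), i.e. (485.5,141), within a pixel or so of the prediction, so its position is confirmed.

{"fn": "send_rows", "kwargs": {
  "targets": [
    {"rx": 0,"ry": 0,"rz": 0,"tx": 0,"ty": 0,"tz": -0.005,"gripper": 1},
    {"rx": 0,"ry": 0,"rz": 0,"tx": 0,"ty": 0,"tz": -0.005,"gripper": 1},
    {"rx": 0,"ry": 0,"rz": 0,"tx": 0,"ty": 0,"tz": -0.003,"gripper": 1},
    {"rx": 0,"ry": 0,"rz": 0,"tx": 0,"ty": 0,"tz": 0,"gripper": 1},
    {"rx": 0,"ry": 0,"rz": 0,"tx": 0,"ty": 0,"tz": 0,"gripper": 1}
  ]
}}

```text
time_s: 9.3
tool_pos: [0.6198, 0.1471, 0.1257]
tool_rot: [0.0, -0.004, 1.0, 0.0]
force: [-0.4, 0.1, -2.6]
grip_width: 0.044
finger_force: 30.0
```

{"fn": "send_rows", "kwargs": {
  "targets": [
    {"rx": 0,"ry": 0,"rz": 0,"tx": 0,"ty": 0,"tz": -0.006,"gripper": 1},
    {"rx": 0,"ry": 0,"rz": 0,"tx": 0,"ty": 0,"tz": -0.006,"gripper": 1},
    {"rx": 0,"ry": 0,"rz": 0,"tx": 0,"ty": 0,"tz": -0.002,"gripper": 1},
    {"rx": 0,"ry": 0,"rz": 0,"tx": 0,"ty": 0,"tz": 0,"gripper": 1},
    {"rx": 0,"ry": 0,"rz": 0,"tx": 0,"ty": 0,"tz": 0,"gripper": 1}
  ]
}}

```text
time_s: 9.93
tool_pos: [0.6201, 0.1471, 0.114]
tool_rot: [0.001, -0.004, 1.0, 0.0]
force: [-6.8, -1.6, 20.4]
grip_width: 0.0438
finger_force: 30.0
```

{"fn": "send_rows", "kwargs": {
  "targets": [
    {"rx": 0,"ry": 0,"rz": 0,"tx": -0.001,"ty": -0.0005,"tz": 0.002,"gripper": 1},
    {"rx": 0,"ry": 0,"rz": 0,"tx": -0.0005,"ty": -0.0005,"tz": 0,"gripper": 1},
    {"rx": 0,"ry": 0,"rz": 0,"tx": 0,"ty": 0,"tz": -0.002,"gripper": 1},
    {"rx": 0,"ry": 0,"rz": 0,"tx": 0,"ty": 0,"tz": 0,"gripper": 1},
    {"rx": 0,"ry": 0,"rz": 0,"tx": 0,"ty": 0,"tz": 0,"gripper": 1}
  ]
}}

```text
time_s: 10.55
tool_pos: [0.6193, 0.1466, 0.114]
tool_rot: [0.001, -0.004, 1.0, 0.0]
force: [-4.0, 1.9, 21.5]
grip_width: 0.0439
finger_force: 30.0
```

```bash
python3 -c "
from h import *
o=manip.get_obs();print(o['tool_pos'],o['tool_rot'],o['force'],o['ft_torque'])"
```

```text
[0.61930271 0.14661301 0.11397422] [ 1.20242308e-03 -3.68949000e-03  9.99992352e-01  4.87929331e-04] [-4.00208875  1.91625454 21.46783788] [ 0.185741    0.90129525 -0.00340724]
```

{"fn": "send_rows", "kwargs": {
  "targets": [
    {"rx": 0,"ry": 0,"rz": 0,"tx": 0,"ty": 0,"tz": 0.002,"gripper": -0.3},
    {"rx": 0,"ry": 0,"rz": 0,"tx": 0,"ty": 0,"tz": 0,"gripper": -0.3},
    {"rx": 0,"ry": 0,"rz": 0,"tx": 0,"ty": 0,"tz": 0,"gripper": -0.3},
    {"rx": 0,"ry": 0,"rz": 0,"tx": 0,"ty": 0,"tz": 0.03,"gripper": -0.3},
    {"rx": 0,"ry": 0,"rz": 0,"tx": 0,"ty": 0,"tz": 0.03,"gripper": -0.3}
  ]
}}

```text
time_s: 11.18
tool_pos: [0.6177, 0.1459, 0.1734]
tool_rot: [-0.001, -0.004, 1.0, -0.0]
force: [0.1, -0.0, 0.6]
grip_width: 0.0596
finger_force: 0.0
```

{"fn": "send_rows", "kwargs": {
  "targets": [
    {"rx": 0,"ry": 0,"rz": 0,"tx": 0,"ty": 0,"tz": 0,"gripper": 0.26},
    {"rx": 0,"ry": 0,"rz": 0,"tx": 0,"ty": 0,"tz": 0,"gripper": 0.26},
    {"rx": 0,"ry": 0,"rz": 0,"tx": 0,"ty": 0,"tz": 0,"gripper": 0.26},
    {"rx": 0,"ry": 0,"rz": 0,"tx": 0,"ty": 0,"tz": 0,"gripper": 0.26},
    {"rx": 0,"ry": 0,"rz": 0,"tx": 0,"ty": 0,"tz": -0.02,"gripper": 0.26}
  ]
}}

```text
time_s: 11.8
tool_pos: [0.6192, 0.1463, 0.1538]
tool_rot: [0.001, -0.004, 1.0, 0.0]
force: [0.1, 0.9, -0.7]
grip_width: 0.034
finger_force: 0.0
```

```bash
python3 -c "
from h import *
o=manip.get_obs();print(o['tool_pos'],o['grip_width'],o['force'])"
```

```text
[0.6192027  0.14632606 0.15376397] 0.03404954050263051 [ 0.08986759  0.88799723 -0.70939602]
```

{"fn": "send_rows", "kwargs": {
  "targets": [
    {"rx": 0,"ry": 0,"rz": 0,"tx": 0,"ty": 0,"tz": -0.005,"gripper": 0.26},
    {"rx": 0,"ry": 0,"rz": 0,"tx": 0,"ty": 0,"tz": -0.003,"gripper": 0.26},
    {"rx": 0,"ry": 0,"rz": 0,"tx": 0,"ty": 0,"tz": -0.002,"gripper": 0.26},
    {"rx": 0,"ry": 0,"rz": 0,"tx": 0,"ty": 0,"tz": -0.001,"gripper": 0.26},
    {"rx": 0,"ry": 0,"rz": 0,"tx": 0,"ty": 0,"tz": 0,"gripper": 0.26}
  ]
}}

```text
time_s: 12.42
tool_pos: [0.6185, 0.1461, 0.1444]
tool_rot: [0.0, -0.004, 1.0, 0.0]
force: [-5.4, -1.1, 13.1]
grip_width: 0.0339
finger_force: 6.8
```

The collar top is at 0.144, so the carrier is seated. Now the pot.

{"fn": "send_rows", "kwargs": {
  "targets": [
    {"rx": 0,"ry": 0,"rz": 0,"tx": 0,"ty": 0,"tz": 0.03,"gripper": 0.26},
    {"rx": 0,"ry": 0,"rz": 0,"tx": 0,"ty": 0,"tz": 0.03,"gripper": -0.5},
    {"rx": 0,"ry": 0,"rz": 0,"tx": -0.0455,"ty": -0.0182,"tz": 0,"gripper": -0.5},
    {"rx": 0,"ry": 0,"rz": 0,"tx": -0.0455,"ty": -0.0182,"tz": 0,"gripper": -0.5},
    {"rx": 0,"ry": 0,"rz": 0,"tx": -0.0455,"ty": -0.0182,"tz": 0,"gripper": -0.5}
  ]
}}

```text
time_s: 13.05
tool_pos: [0.4806, 0.0911, 0.2028]
tool_rot: [0.0, -0.004, 1.0, 0.0]
force: [0.1, 0.3, 0.6]
grip_width: 0.0685
finger_force: 0.0
```

{"fn": "send_rows", "kwargs": {
  "targets": [
    {"rx": 0,"ry": 0,"rz": 0,"tx": -0.0455,"ty": -0.0182,"tz": -0.01,"gripper": -0.5},
    {"rx": 0,"ry": 0,"rz": 0,"tx": 0,"ty": 0,"tz": -0.05,"gripper": -0.5},
    {"rx": 0,"ry": 0,"rz": 0,"tx": 0,"ty": 0,"tz": -0.03,"gripper": -0.5},
    {"rx": 0,"ry": 0,"rz": 0,"tx": 0,"ty": 0,"tz": 0,"gripper": -0.5},
    {"rx": 0,"ry": 0,"rz": 0,"tx": 0,"ty": 0,"tz": 0,"gripper": -0.5}
  ]
}}

```text
time_s: 13.68
tool_pos: [0.4371, 0.0734, 0.1136]
tool_rot: [0.001, -0.004, 1.0, 0.0]
force: [0.3, -0.1, 0.1]
grip_width: 0.0685
finger_force: 0.0
```

```bash
python3 - <<'E'
from h import *
o=manip.get_obs();print(o['tool_pos'],o['grip_width'],o['time_s'])
a,c1=grab('scene');b,c2=grab('side');w,cw=grab('wrist')
W=np.zeros((590,800,3),np.uint8)
W[:250,:400]=cv2.resize(w,(400,250))
W[270:590,:400]=cv2.resize(a[150:250,230:355],(400,320),interpolation=3);W[270:590,400:]=cv2.resize(b[190:290,290:415],(400,320),interpolation=3)
cv2.imwrite('pics/c6.png',W[:,:,::-1])
for n,im,c in [('scene',a,c1),('side',b,c2),('wrist',w,cw)]:
    h=cv2.cvtColor(im,cv2.COLOR_RGB2HSV)
    k,l,s,ce=cv2.connectedComponentsWithStats(cv2.inRange(h,(22,140,100),(35,255,255)))
    for i in range(1,k):
        if s[i,4]>60 and s[i,4]<3000: print(n,s[i],ce[i],onz(c,n,*ce[i],.055).round(3))
E
```

```text
[0.43709552 0.07344026 0.11358043] 0.0684979310797692 13.675
scene [212  50  16  15  81] [217.80246914  57.67901235] [1.337 1.274 0.055]
scene [167  71  19   9 134] [176.10447761  74.94029851] [1.04  1.25  0.055]
scene [214 188  17  15 193] [222.11398964 195.12435233] [0.43  0.325 0.055]
scene [235 198  18  14 200] [243.53  204.325] [0.43  0.241 0.055]
scene [258 205  18  15 219] [266.53424658 211.88127854] [0.439 0.164 0.055]
scene [282 216  18  16 228] [290.95175439 223.4122807 ] [0.435 0.076 0.055]
side [  0 176  66  43 247] [ 31.55465587 196.41295547] [1.51  0.255 0.055]
side [364 222  16  13 161] [371.16149068 227.7826087 ] [0.435 0.073 0.055]
side [354 239  17  13 179] [361.64804469 244.96648045] [0.438 0.16  0.055]
side [349 256  17  13 165] [356.52121212 261.35151515] [0.431 0.233 0.055]
wrist [ 483  178   52   55 2019] [509.73551263 204.76770679] [0.431 0.239 0.055]
wrist [ 551  181   39   48 1273] [572.09819324 204.80047133] [0.431 0.324 0.055]
wrist [ 402  185   58   60 2648] [430.81344411 215.28058912] [0.44  0.162 0.055]
```

{"fn": "send_rows", "kwargs": {
  "targets": [
    {"rx": 0,"ry": 0,"rz": 0,"tx": 0,"ty": 0,"tz": -0.04,"gripper": -0.5},
    {"rx": 0,"ry": 0,"rz": 0,"tx": 0,"ty": 0,"tz": -0.04,"gripper": -0.5},
    {"rx": 0,"ry": 0,"rz": 0,"tx": 0,"ty": 0,"tz": 0,"gripper": -0.5},
    {"rx": 0,"ry": 0,"rz": 0,"tx": 0,"ty": 0,"tz": 0,"gripper": 1},
    {"rx": 0,"ry": 0,"rz": 0,"tx": 0,"ty": 0,"tz": 0,"gripper": 1}
  ]
}}

```text
time_s: 14.45
tool_pos: [0.4376, 0.0735, 0.0342]
tool_rot: [0.001, -0.004, 1.0, 0.0]
force: [0.6, -0.4, -0.4]
grip_width: 0.0511
finger_force: 0.0
```

{"fn": "send_rows", "kwargs": {
  "targets": [
    {"rx": 0,"ry": 0,"rz": 0,"tx": 0,"ty": 0,"tz": 0,"gripper": 1},
    {"rx": 0,"ry": 0,"rz": 0,"tx": 0,"ty": 0,"tz": 0,"gripper": 1},
    {"rx": 0,"ry": 0,"rz": 0,"tx": 0,"ty": 0,"tz": 0,"gripper": 1},
    {"rx": 0,"ry": 0,"rz": 0,"tx": 0,"ty": 0,"tz": 0,"gripper": 1},
    {"rx": 0,"ry": 0,"rz": 0,"tx": 0,"ty": 0,"tz": 0,"gripper": 1}
  ]
}}

```text
time_s: 15.08
tool_pos: [0.4376, 0.0736, 0.0339]
tool_rot: [0.001, -0.004, 1.0, 0.0]
force: [-1.1, 0.4, 9.2]
grip_width: 0.047
finger_force: 30.0
```

{"fn": "send_rows", "kwargs": {
  "targets": [
    {"rx": 0,"ry": 0,"rz": 0,"tx": 0,"ty": 0,"tz": 0.03,"gripper": 1},
    {"rx": 0,"ry": 0,"rz": 0,"tx": 0,"ty": 0,"tz": 0.06,"gripper": 1},
    {"rx": 0,"ry": 0,"rz": 0,"tx": 0,"ty": 0,"tz": 0.05,"gripper": 1},
    {"rx": 0,"ry": 0,"rz": 0,"tx": 0,"ty": 0,"tz": 0,"gripper": 1},
    {"rx": 0,"ry": 0,"rz": 0,"tx": 0,"ty": 0,"tz": 0,"gripper": 1}
  ]
}}

```text
time_s: 15.7
tool_pos: [0.4358, 0.0732, 0.1723]
tool_rot: [0.0, -0.004, 1.0, 0.0]
force: [0.1, 0.3, -1.2]
grip_width: 0.0472
finger_force: 30.0
```

```bash
python3 - <<'E'
from h import *
o=manip.get_obs();print(o['tool_pos'],o['grip_width'],o['time_s'])
a,c1=grab('scene');b,c2=grab('side')
W=np.zeros((300,800,3),np.uint8)
p=[]
for i,(n,im,c) in enumerate([('scene',a,c1),('side',b,c2)]):
    u,v=proj(c,n,[.5584,.1458,.09]).astype(int);print(n,u,v,'well proj')
    h=cv2.cvtColor(im,cv2.COLOR_RGB2HSV)
    blue=cv2.inRange(h,(100,130,30),(125,255,255)); roi=np.zeros_like(blue);roi[v-45:v+40,u-50:u+50]=blue[v-45:v+40,u-50:u+50]
    k,l,s,ce=cv2.connectedComponentsWithStats(roi)
    for j in range(1,k):
        if s[j,4]>80: print(n,s[j],ce[j])
    W[:300,i*400:i*400+400]=cv2.resize(im[v-37:v+38,u-50:u+50],(400,300),interpolation=3)
cv2.imwrite('pics/c7.png',W[:,:,::-1])
# dark floor disc: low value, low sat, inside the rim
for n,im,c in [('scene',a,c1),('side',b,c2)]:
    u,v=proj(c,n,[.5584,.1458,.088]).astype(int)
    g=im[v-14:v+15,u-16:u+17].astype(int); m=((g.max(2)<75)&((g[:,:,2]-g[:,:,0])<28)).astype(np.uint8)
    k,l,s,ce=cv2.connectedComponentsWithStats(m)
    for j in range(1,k):
        if s[j,4]>20: q=ce[j]+[u-16,v-14];print(n,'floor',s[j],q,onz(c,n,*q,.09).round(4))
E
```

```text
[0.43578922 0.07321523 0.17233024] 0.0471978663966252 15.7
scene 297 183 well proj
scene [300 164  31  27 303] [312.74257426 175.47524752]
scene [333 167  14  10  98] [339.5        171.42857143]
side 322 223 well proj
side [275 207  34  20 164] [293.68902439 217.42073171]
scene floor [ 2  1 19 28 67] [293.6119403  187.86567164] [0.5327 0.1408 0.09  ]
side floor [ 2  0  6 12 57] [310.15789474 214.59649123] [0.6076 0.1137 0.09  ]
side floor [ 10   8  18  12 136] [324.29411765 223.02941176] [0.5545 0.1406 0.09  ]
side floor [18 20  6  9 27] [326.18518519 234.66666667] [0.5308 0.1912 0.09  ]
```

View pics/c7.png

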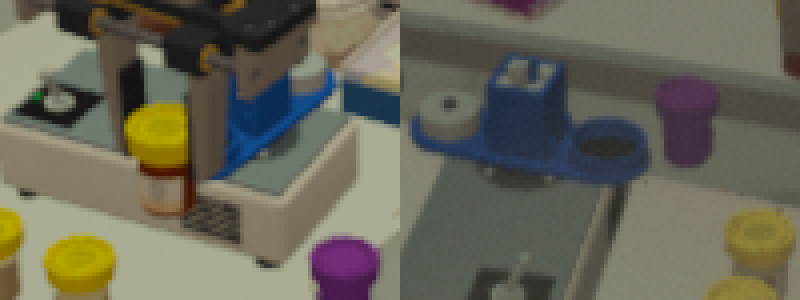

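The dark pot is held, seen at crop (160,160) in the scene half. The side half shows the carrier seated and level, its well's rim centred at crop (610,142), side pixel about (324.5,221.5).

```bash
python3 - <<'E'
from h import *
c=manip.get_calibration('side')
for p,z in [((324.5,221.5),.102),((324.4,222.5),.095),((324.3,223),.089)]: print(onz(c,'side',*p,z).round(4))
print(onz(c,'side',322-50+132/4,223-37+72/4,.144), onz(c,'side',322-50+50/4,223-37+103/4,.104))
for y in [.140,.1458]: print(proj(c,'side',[.5585,y,.102]))
E
```

```text
[0.5505 0.1495 0.102 ]
[0.5526 0.1448 0.095 ]
[0.555  0.1391 0.089 ]
[0.61020365 0.14315406 0.144     ] [0.67484945 0.14299706 0.104     ]
[322.96925885 219.15069907]
[322.26809775 220.26078066]
```

{"fn": "send_rows", "kwargs": {
  "targets": [
    {"rx": 0,"ry": 0,"rz": 0,"tx": 0.04,"ty": 0.024,"tz": 0,"gripper": 1},
    {"rx": 0,"ry": 0,"rz": 0,"tx": 0.04,"ty": 0.024,"tz": 0,"gripper": 1},
    {"rx": 0,"ry": 0,"rz": 0,"tx": 0.041,"ty": 0.024,"tz": 0,"gripper": 1},
    {"rx": 0,"ry": 0,"rz": 0,"tx": 0,"ty": 0,"tz": 0,"gripper": 1},
    {"rx": 0,"ry": 0,"rz": 0,"tx": 0,"ty": 0,"tz": 0,"gripper": 1}
  ]
}}

```text
time_s: 16.42
tool_pos: [0.5556, 0.1448, 0.1707]
tool_rot: [-0.002, -0.004, 1.0, -0.001]
force: [-0.4, 0.5, -1.0]
grip_width: 0.047
finger_force: 30.0
```

```bash
python3 - <<'E'
from h import *
o=manip.get_obs();print(o['tool_pos'],o['time_s'],o['force'])
w,c=grab('wrist','w8.png')
print(proj(c,'wrist',[.5584,.1458,.102]), [proj(c,'wrist',[.5584-.028,.1458,.102]),proj(c,'wrist',[.5584,.1458+.028,.102]),proj(c,'wrist',[.5584,.1458-.028,.102])])
h=cv2.cvtColor(w,cv2.COLOR_RGB2HSV)
m=cv2.inRange(h,(100,130,30),(125,255,255))
k,l,s,ce=cv2.connectedComponentsWithStats(m)
for j in range(1,k):
    if s[j,4]>60: print(s[j],ce[j])
E
```

```text
[0.55555012 0.14476379 0.170747  ] 16.425 [-0.37096163  0.54125141 -0.97893149]
[322.37733135 212.16784405] [array([322.76433325, 177.69199343]), array([357.09094125, 212.41167299]), array([287.58771618, 211.81206003])]
[287 171  70  49 969] [322.34055728 189.46439628]
[292 316  59  18 402] [320.65174129 322.18905473]
```

{"fn": "send_rows", "kwargs": {
  "targets": [
    {"rx": 0,"ry": 0,"rz": 0,"tx": 0,"ty": 0,"tz": -0.01,"gripper": 1},
    {"rx": 0,"ry": 0,"rz": 0,"tx": 0,"ty": 0,"tz": -0.01,"gripper": 1},
    {"rx": 0,"ry": 0,"rz": 0,"tx": 0,"ty": 0,"tz": -0.01,"gripper": 1},
    {"rx": 0,"ry": 0,"rz": 0,"tx": 0,"ty": 0,"tz": 0,"gripper": 1},
    {"rx": 0,"ry": 0,"rz": 0,"tx": 0,"ty": 0,"tz": 0,"gripper": 1}
  ]
}}

```text
time_s: 17.1
tool_pos: [0.5573, 0.1453, 0.1426]
tool_rot: [0.0, -0.004, 1.0, 0.0]
force: [0.6, 0.6, -0.7]
grip_width: 0.0469
finger_force: 30.0
```

Position settles at (0.557, 0.145). Continuing down 19 mm.

{"fn": "send_rows", "kwargs": {
  "targets": [
    {"rx": 0,"ry": 0,"rz": 0,"tx": 0.0005,"ty": 0,"tz": -0.007,"gripper": 1},
    {"rx": 0,"ry": 0,"rz": 0,"tx": 0,"ty": 0,"tz": -0.007,"gripper": 1},
    {"rx": 0,"ry": 0,"rz": 0,"tx": 0,"ty": 0,"tz": -0.005,"gripper": 1},
    {"rx": 0,"ry": 0,"rz": 0,"tx": 0,"ty": 0,"tz": 0,"gripper": 1},
    {"rx": 0,"ry": 0,"rz": 0,"tx": 0,"ty": 0,"tz": 0,"gripper": 1}
  ]
}}

```text
time_s: 17.73
tool_pos: [0.5578, 0.1453, 0.1236]
tool_rot: [0.0, -0.004, 1.0, -0.0]
force: [0.6, 0.5, -0.9]
grip_width: 0.0467
finger_force: 30.0
```

{"fn": "send_rows", "kwargs": {
  "targets": [
    {"rx": 0,"ry": 0,"rz": 0,"tx": 0,"ty": 0,"tz": -0.0015,"gripper": 1},
    {"rx": 0,"ry": 0,"rz": 0,"tx": 0,"ty": 0,"tz": 0,"gripper": 1},
    {"rx": 0,"ry": 0,"rz": 0,"tx": 0,"ty": 0,"tz": 0,"gripper": 1},
    {"rx": 0,"ry": 0,"rz": 0,"tx": 0,"ty": 0,"tz": 0,"gripper": 1},
    {"rx": 0,"ry": 0,"rz": 0,"tx": 0,"ty": 0,"tz": 0,"gripper": 1}
  ]
}}

```text
time_s: 18.35
tool_pos: [0.5578, 0.1453, 0.1221]
tool_rot: [0.0, -0.004, 1.0, -0.0]
force: [1.3, -0.2, 0.0]
grip_width: 0.0469
finger_force: 30.0
```

{"fn": "send_rows", "kwargs": {
  "targets": [
    {"rx": 0,"ry": 0,"rz": 0,"tx": 0,"ty": 0,"tz": 0,"gripper": -0.5},
    {"rx": 0,"ry": 0,"rz": 0,"tx": 0,"ty": 0,"tz": 0,"gripper": -0.5},
    {"rx": 0,"ry": 0,"rz": 0,"tx": 0,"ty": 0,"tz": 0,"gripper": -0.5},
    {"rx": 0,"ry": 0,"rz": 0,"tx": 0,"ty": 0,"tz": 0.03,"gripper": -0.5},
    {"rx": 0,"ry": 0,"rz": 0,"tx": 0,"ty": 0,"tz": 0.05,"gripper": -0.5}
  ]
}}

```text
time_s: 18.98
tool_pos: [0.5565, 0.145, 0.2014]
tool_rot: [-0.002, -0.004, 1.0, -0.0]
force: [0.8, 0.2, 0.8]
grip_width: 0.0688
finger_force: 0.0
```

{"fn": "send_rows", "kwargs": {
  "targets": [
    {"rx": 0,"ry": 0,"rz": 0,"tx": -0.009,"ty": 0.049,"tz": 0.02,"gripper": 1},
    {"rx": 0,"ry": 0,"rz": 0,"tx": -0.009,"ty": 0.049,"tz": 0,"gripper": 1},
    {"rx": 0,"ry": 0,"rz": 0,"tx": -0.01,"ty": 0.049,"tz": 0,"gripper": 1},
    {"rx": 0,"ry": 0,"rz": 0,"tx": 0,"ty": 0,"tz": -0.03,"gripper": 1},
    {"rx": 0,"ry": 0,"rz": 0,"tx": 0,"ty": 0,"tz": -0.02,"gripper": 1}
  ]
}}

```text
time_s: 19.6
tool_pos: [0.5291, 0.293, 0.171]
tool_rot: [-0.0, -0.005, 1.0, -0.0]
force: [0.6, 0.4, 0.9]
grip_width: 0.021
finger_force: 0.0
```

```bash
python3 - <<'E'
from h import *
o=manip.get_obs();print(o['tool_pos'],o['time_s'],o['grip_width'])
for n in ['scene','side']:
    im,c=grab(n,n+'9.png');h=cv2.cvtColor(im,cv2.COLOR_RGB2HSV)
    k,l,s,ce=cv2.connectedComponentsWithStats(cv2.inRange(h,(22,140,100),(35,255,255)))
    for i in range(1,k):
        if 60<s[i,4]<3000:
            for z in (.055,.144): 
                p=onz(c,n,*ce[i],z)
                if p[0]<.7: print(n,s[i],p.round(3))
E
```

```text
[0.52907794 0.29298197 0.17103457] 19.6 0.02101007491231786
scene [287 162  18  13 191] [0.669 0.24  0.055]
scene [287 162  18  13 191] [0.553 0.145 0.144]
scene [214 188  17  15 192] [0.43  0.325 0.055]
scene [214 188  17  15 192] [0.344 0.219 0.144]
scene [235 198  18  14 200] [0.43  0.241 0.055]
scene [235 198  18  14 200] [0.344 0.146 0.144]
scene [258 205  18  15 219] [0.439 0.164 0.055]
scene [258 205  18  15 219] [0.351 0.078 0.144]
side [322 203  10  12  97] [0.591 0.019 0.055]
side [322 203  10  12  97] [0.545 0.146 0.144]
side [354 239  16  13 172] [0.439 0.16  0.055]
side [354 239  16  13 172] [0.408 0.273 0.144]
side [349 256  17  12 161] [0.431 0.233 0.055]
side [349 256  17  12 161] [0.402 0.338 0.144]
```

The pot's cap triangulates to the well at the right height. Now the toggle.

{"fn": "send_rows", "kwargs": {
  "targets": [
    {"rx": 0,"ry": 0,"rz": 0,"tx": 0,"ty": 0,"tz": 0,"gripper": 1},
    {"rx": 0,"ry": 0,"rz": 0,"tx": 0,"ty": 0,"tz": -0.03,"gripper": 1},
    {"rx": 0,"ry": 0,"rz": 0,"tx": 0,"ty": 0,"tz": -0.03,"gripper": 1},
    {"rx": 0,"ry": 0,"rz": 0,"tx": 0,"ty": 0,"tz": -0.015,"gripper": 1},
    {"rx": 0,"ry": 0,"rz": 0,"tx": 0,"ty": 0,"tz": 0,"gripper": 1}
  ]
}}

```text
time_s: 20.32
tool_pos: [0.5297, 0.2921, 0.097]
tool_rot: [-0.0, -0.004, 1.0, -0.0]
force: [0.5, -0.4, 0.4]
grip_width: 0.0009
finger_force: 0.0
```

{"fn": "send_rows", "kwargs": {
  "targets": [
    {"rx": 0,"ry": 0,"rz": 0,"tx": 0.008,"ty": 0,"tz": 0,"gripper": 1},
    {"rx": 0,"ry": 0,"rz": 0,"tx": 0.008,"ty": 0.001,"tz": 0,"gripper": 1},
    {"rx": 0,"ry": 0,"rz": 0,"tx": 0.008,"ty": 0.001,"tz": 0,"gripper": 1},
    {"rx": 0,"ry": 0,"rz": 0,"tx": 0.008,"ty": 0.001,"tz": 0,"gripper": 1},
    {"rx": 0,"ry": 0,"rz": 0,"tx": 0.006,"ty": 0.001,"tz": 0,"gripper": 1}
  ]
}}

```text
time_s: 20.95
tool_pos: [0.5685, 0.2964, 0.0971]
tool_rot: [0.0, -0.004, 1.0, 0.0]
force: [-1.6, 0.3, 0.5]
grip_width: 0.0004
finger_force: 0.3
```

{"fn": "send_rows", "kwargs": {
  "targets": [
    {"rx": 0,"ry": 0,"rz": 0,"tx": 0.003,"ty": 0,"tz": 0,"gripper": 1},
    {"rx": 0,"ry": 0,"rz": 0,"tx": 0,"ty": 0,"tz": 0,"gripper": 1},
    {"rx": 0,"ry": 0,"rz": 0,"tx": -0.02,"ty": 0,"tz": 0,"gripper": 1},
    {"rx": 0,"ry": 0,"rz": 0,"tx": -0.02,"ty": 0,"tz": 0.03,"gripper": 1},
    {"rx": 0,"ry": 0,"rz": 0,"tx": -0.03,"ty": 0,"tz": 0.06,"gripper": 1}
  ]
}}

```text
time_s: 21.58
tool_pos: [0.5013, 0.2955, 0.1819]
tool_rot: [-0.002, -0.004, 1.0, -0.001]
force: [0.8, -0.2, 0.6]
grip_width: 0.0002
finger_force: 0.0
```

```bash
python3 - <<'E'
from h import *
o=manip.get_obs();print(o['tool_pos'],o['time_s'])
for n in ['scene','side']:
    im,c=grab(n,n+'10.png')
    on=proj(c,n,[.5846,.2955,.103]);off=proj(c,n,[.559,.292,.103]);print(n,'on px',on.round(1),'off px',off.round(1))
    old=cv2.imread('pics/%s0.png'%n)[:,:,::-1]
    for k,q in(('on',on),('off',off)):
        u,v=q.round().astype(int)
        print(k,'before',cv2.cvtColor(np.ascontiguousarray(old),7)[v-3:v+4,u-3:u+4].tolist()) ;print(k,'after',cv2.cvtColor(im,7)[v-3:v+4,u-3:u+4].tolist())
E
```

```text
[0.50130321 0.29554118 0.18191013] 21.575
scene on px [263.6 160.9] off px [258.8 164.9]
on before [[164, 165, 164, 165, 164, 158, 147], [165, 165, 165, 165, 155, 137, 120], [165, 165, 164, 157, 136, 117, 112], [164, 165, 158, 138, 118, 112, 112], [165, 155, 135, 119, 112, 113, 112], [142, 131, 117, 113, 113, 112, 112], [117, 115, 113, 113, 113, 112, 113]]
on after [[166, 166, 166, 166, 166, 160, 148], [160, 155, 155, 157, 153, 139, 122], [153, 137, 132, 134, 130, 118, 114], [149, 122, 109, 110, 113, 114, 113], [148, 118, 103, 106, 112, 114, 114], [133, 117, 107, 110, 114, 114, 114], [119, 114, 107, 111, 114, 114, 113]]
off before [[165, 161, 159, 163, 165, 165, 155], [161, 153, 151, 154, 148, 142, 131], [151, 134, 131, 130, 122, 117, 115], [146, 116, 107, 100, 106, 113, 113], [158, 131, 98, 85, 93, 90, 94], [144, 110, 72, 81, 90, 65, 53], [93, 51, 33, 76, 91, 84, 61]]
off after [[166, 166, 166, 166, 166, 148, 118], [166, 166, 166, 166, 155, 133, 117], [167, 166, 166, 157, 134, 119, 114], [166, 166, 159, 133, 110, 115, 112], [166, 159, 129, 84, 75, 105, 112], [145, 119, 73, 29, 49, 9
[... 286 characters left out ...]
82, 83, 90, 90, 90]]
on after [[90, 89, 88, 87, 88, 90, 89], [88, 90, 91, 91, 90, 89, 89], [90, 93, 103, 106, 98, 87, 89], [89, 92, 109, 111, 100, 86, 89], [89, 91, 100, 101, 93, 84, 90], [90, 89, 88, 86, 87, 87, 86], [91, 88, 78, 79, 87, 94, 87]]
off before [[96, 94, 93, 94, 94, 94, 95], [93, 94, 96, 94, 94, 93, 95], [95, 98, 110, 111, 100, 95, 93], [93, 98, 115, 116, 103, 90, 95], [93, 95, 107, 107, 97, 91, 95], [98, 106, 96, 93, 92, 94, 92], [98, 104, 91, 86, 93, 92, 93]]
off after [[91, 89, 90, 91, 91, 90, 92], [91, 90, 91, 91, 90, 91, 89], [90, 91, 90, 90, 90, 92, 92], [89, 91, 90, 89, 90, 91, 91], [91, 91, 91, 91, 91, 92, 89], [89, 90, 90, 91, 92, 92, 91], [80, 82, 87, 88, 89, 90, 89]]
```

The ball has moved from the off to the on position in both views. One last check of the caps before handing in, with the arm clear.

```bash
python3 - <<'E'
from h import *
r={}
for n in ['scene','side']:
    im=cv2.imread('pics/%s10.png'%n);c=manip.get_calibration(n);h=cv2.cvtColor(im,cv2.COLOR_BGR2HSV)
    k,l,s,ce=cv2.connectedComponentsWithStats(cv2.inRange(h,(22,140,100),(35,255,255)))
    for i in range(1,k):
        if 60<s[i,4]<3000:
            p=onz(c,n,*ce[i],.144); q=onz(c,n,*ce[i],.055)
            if .5<p[0]<.62: r[n]=(c,n,ce[i]);print(n,s[i],p.round(3))
            elif q[0]<.5: print(n,s[i],'pale',q.round(3))
ok=len(r)==2
if ok: print(two(*r['scene'],*r['side']))
if ok: print(manip.finish_job())
E
```

```text
scene [287 162  18  13 191] [0.553 0.145 0.144]
scene [214 188  17  15 193] pale [0.43  0.325 0.055]
scene [235 198  18  14 200] pale [0.43  0.241 0.055]
scene [258 205  18  15 219] pale [0.439 0.164 0.055]
side [354 239  16  13 176] pale [0.439 0.161 0.055]
side [349 256  17  13 162] pale [0.431 0.234 0.055]
```

```bash
python3 -c "
from cell import manip
print(manip.finish_job())"
```

```text
the job is handed in; nothing more can be done
None
```

I handed the job in at about 22 s with all three steps done in order: the carrier is seated on the shaft, the dark pot is in its well, and the toggle is switched on. In the last check the side camera could not confirm the pot, probably because the arm blocked it, but the scene camera showed it unmoved.

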